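# Free the left-hand knob of a fruit slicing head

### The arm

A 7-joint arm with a two-finger parallel gripper is mounted at the origin on the work surface. World frame = base frame: x ahead of the robot, y to its left, z up, the work surface at z = 0. Lengths are in m, angles in rad, forces in N, time in s.
With the tool pointing down it reaches from about 0.4 to 0.925 m from the base axis. Payload 5.6 kg.
Tool frame: the origin (TCP) lies where the fingers leave the gripper's body, on its centre line; the fingertips stand 73 mm ahead of it and the grasp point (between the pads) lies 54 mm ahead of it; z points along the fingers, x is the direction in which the jaws open and shut, and the axes are right-handed (so a half turn about z gives the same grasp; the last joint's range is limited). The gripper opens to 85 mm and grips with 20 to 120 N. Pads are 22 mm wide; open, the fingers measure 114 mm over their backs; the gripper's body (76 mm by 85 mm) begins 54 mm behind the grasp point. The pads swing forward as they close: fully open they stand 13 mm farther back than shut.
Start: joints at [-0.043, 0.468, -0.012, 1.603, 0.006, 1.071, -0.056], TCP at [0.65, -0, 0.304] pointing down, gripper open.
Joint ranges: [-2.53, 2.53], [-0.31, 2.02], [-1.57, 1.55], [0.28, 2.44], [-1.29, 4.43], [0.15, 1.84], [-2.92, 2.92]. Speed limits (rad/s): [2.57, 2.57, 3.14, 3.14, 3.14, 3.14, 3.14].

### API

Orientations are given as a rotation vector (axis times angle).
In Python, from workcell import ctrl gives the robot as it stands.
- The arm moves only by the shell command python3 -m pendant 'ROWS' [FORCE]. ROWS is JSON, a list that holds one entry, the list of rows, each a list of 7 numbers: the turn, a rotation vector about the tool's x, y, z in degrees, then the shift along the tool's x, y, z in m, then the finger opening in m, from 0 to 0.0854. A call has 1 to 20 rows; each row shifts and turns the commanded pose from where the row before left it, along the tool's axes as they then stand; what a row does not reach is not made up. A row lasts 1/10 s, in which the tool goes at most 50 mm and 8.59 degrees, less where a joint would pass 70% of its speed; a pose out of reach is approached as far as the arm can. A call is refused whole if a number of a shift passes 0.05 or a number of a turn 8.59, either way. A call with a gripper value outside its range is refused whole. The fingers move at their own pace and stop on an object; FORCE is the grip in N (left out, the last holds). Time passes only in rows, so rows that do not move let the fingers close. It gives the time, the measured TCP pose, the force and the opening at its end, in the units of the state.
- ctrl.get_state(): the state, without advancing time (a new reading comes with each control period).
- ctrl.read_camera(name): name is "scene" or "side" or "wrist"; returns the picture (400x640x3 uint8, red, green, blue); there is no depth.
- ctrl.get_calibration(name): a dict with "K" (3x3 intrinsics, pixels), "R" (3x3) and "t" (3): a world point X has camera coordinates R X + t. Camera axes: x right, y down, z forward; pixel columns grow to the right and rows downward; lengths in m; the calibration is good to about 2 mm. A picture is of the moment at which its call begins: read the wrist's pose just before it. get_calibration takes no time and is no camera call; for the wrist camera it gives the pose at the moment of the call.
- ctrl.hand_in(): hands the job in, once; it reports no verdict.
Trained networks look in the newest picture that a camera, given by its name, has taken for a name from the list of things; names that differ only in an ending like _2 or _b are one class to them, and where a whole thing is asked for, a point or a joint stands for the part that bears it (a point fixed in the world has none). Each returns a list of dicts, best first, with "conf" (0 to 1); they miss things now and then, are a little off and sometimes report something else, mostly with a low value. They report only what shows in the picture. A call takes as long as a camera call.
- ctrl.regions_of(target, camera): "region" (400x640 bool, what is visible of it).
- ctrl.spot_point(target, camera): "location" ([x, y, z] in m, in world coordinates, good to about 4 mm: a listed point, or the origin of a listed thing).
The state is a dict: "time": time; "qpos": joint angles; "joint_vel": joint speeds; "joint_torque": joint torques, N m; "ee_pos": TCP position; "orientation": TCP orientation; "wrist_force": force on the tool from outside, world axes, zero at the start; "moment": the same for the moment, N m; "grip_width": opening from 0.0 (shut) to 1.0 (fully open).
Only numpy, scipy, OpenCV 4.12 (cv2) and the standard library are available. Lean on these libraries where they do the work, as an engineer would, in place of code of your own. Each camera call takes 0.05 s, during which the arm holds its last target.

### The job

In the fruit drying room two slicing heads stand on the bench; the disc of the one whose brass collar is notched all round is held by a left-hand thread. Unscrew that knob by turning it clockwise (seen from above) until its white line points at the red release mark engraved on the ring, then let go and leave it there. Do not tighten it, and leave the knob with the smooth collar as it is.

Things in the scene. Friction and masses are not known exactly. Their poses are not given: they have to be found in the camera images.
- lh_knob (a joint): Left-hand knob's turn, rad: 0 = tight (white line at the thin black mark), growing as it turns CLOCKWISE seen from above and unscrews; at 1.4 the white line points at the red release mark. Starts at 0 to 0.3, can turn from -0.35 to 2.3, stays where left, takes about 0.15 N m. It rises 1.9 mm per rad as it unscrews (2.7 mm at the mark).
- lh_grip (a point): Grip point of the left-hand knob: a dark blue bar 52 x 16 mm, 34 mm high, on a brass collar 64 mm across with black notches all round (the left-hand thread sign). On the upright turning axis, 93 mm above the bench, 11 mm below the bar's top, 23 mm above the collar. x: along the bar to its white-lined end, turns with the knob; y: across the 16 mm, the way to grip; z up.
- lh_release (a point): Middle of the fixed red release mark, a radial line 13 x 6 mm, 41 mm from the knob's axis, on the aluminium ring (96 mm across, top 60 mm above the bench) under the collar. A thin black mark (tight) lies on the ring 80 degrees anticlockwise of it. The ring lies on a steel slicing disc 150 mm across on a round white head, flange 180 mm across, bolted down.
- rh_pointer (a point): White-lined end of the other knob's bar, 26 mm from that knob's axis, 93 mm above the bench; x outward along the bar. That head is the same size and shape, but its brass collar is smooth, without notches, and its marks are mirrored; the knob turns just as easily. A bystander, not to be turned.

How it is judged:
By the outcome, as a careful person would: the job done as asked, in the order asked, and still so for the second after the job is handed in, with the robot touching nothing.
It also fails if it takes over 29 s, if anything falls off the work surface, if the arm or the gripper's body presses on something with over 40 N, if the wrist force passes 120 N, or if a joint passes its speed limit or range.

## Working session

There is one attempt and no reset: what is moved stays moved. The work goes in short steps, Python scripts to look and compute and a shell command to move; the robot and the scene stay as the last step left them, time stands still between calls to the robot, and variables do not carry over. Pictures are saved under pics/ and viewed, and the job is handed in when it is done.

```bash
mkdir -p pics
python3 - <<'E'
from workcell import ctrl
import cv2,numpy as np
s=ctrl.get_state();print(s['time'],s['ee_pos'],s['orientation'],s['grip_width'])
for c in ["scene","side","wrist"]:
    im=ctrl.read_camera(c);cv2.imwrite(f"pics/{c}0.png",im[:,:,::-1])
    for n in ["lh_grip","lh_release","rh_pointer"]:
        for d in ctrl.spot_point(n,c)[:2]: print(c,n,d['conf'],np.round(d['location'],4))
print(ctrl.get_state()['time'])
E
```

```text
0.0 [ 6.49570770e-01 -8.14243131e-05  3.02920051e-01] [ 3.14144985e+00 -1.32224361e-04 -2.82110418e-03] 0.9991169304146539
scene lh_grip 0.58 [ 0.4794 -0.1739  0.0938]
scene lh_release 0.69 [ 0.5028 -0.2148  0.0589]
scene rh_pointer 0.62 [0.5145 0.1806 0.0913]
side lh_grip 0.64 [ 0.4858 -0.177   0.0944]
side lh_release 0.86 [ 0.5017 -0.2129  0.0591]
side lh_release 0.49 [0.5159 0.1775 0.0949]
side rh_pointer 0.71 [0.5143 0.1789 0.0918]
wrist lh_release 0.79 [ 0.5033 -0.2127  0.0571]
0.6
```

View pics/scene0.png

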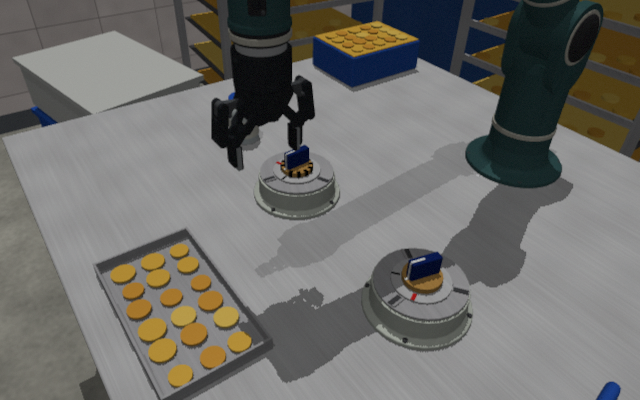

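View pics/side0.png

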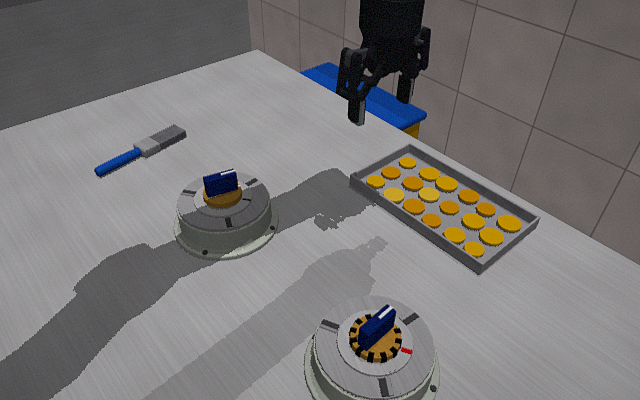

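View pics/wrist0.png

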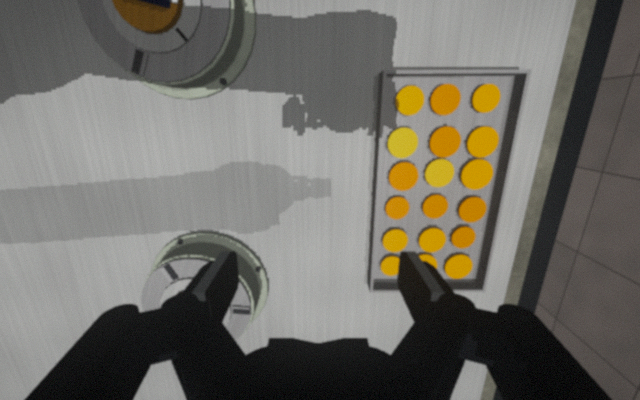

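The notched knob is at side (376,335) and scene (297,163), on the −y side. The smooth one is at scene (425,270). Next I'll rectify these pictures onto the bar-top and ring planes to measure the axis and angles.

```bash
cat > h.py <<'E'
from workcell import ctrl
import cv2,numpy as np
def rect(im,cam,z,c=(0.482,-0.176),half=0.06,n=400,cal=None):
    k=cal or ctrl.get_calibration(cam);K,R,t=[np.array(k[a]) for a in("K","R","t")]
    P=K@np.c_[R,t]; H=np.c_[P[:,0],P[:,1],P[:,2]*z+P[:,3]]
    s=2*half/n # out px: u -> x right, v -> -y
    A=np.array([[s,0,c[0]-half],[0,-s,c[1]+half],[0,0,1]])
    o=cv2.warpPerspective(im,H@A,(n,n),flags=cv2.WARP_INVERSE_MAP|cv2.INTER_CUBIC)
    return o
E
python3 - <<'E'
from h import *
for c in["scene","side"]:
    im=cv2.imread(f"pics/{c}0.png")
    cv2.imwrite(f"pics/rect_{c}.png",np.hstack([rect(im,c,0.1043),rect(im,c,0.060)]))
k=ctrl.get_calibration("wrist");R,t=np.array(k["R"]),np.array(k["t"]);print(-R.T@t,R,k["K"])
E
```

```text
[0.64987696 0.07733841 0.37309797] [[ 9.99999855e-01 -1.97209641e-04 -5.01474259e-04]
 [-3.66401636e-05 -9.53355027e-01  3.01851274e-01]
 [-5.37610987e-04 -3.01851212e-01 -9.53354896e-01]] [[276.09120319   0.         317.74572488]
 [  0.         276.09120319 201.25325823]
 [  0.           0.           1.        ]]
```

View pics/rect_scene.png

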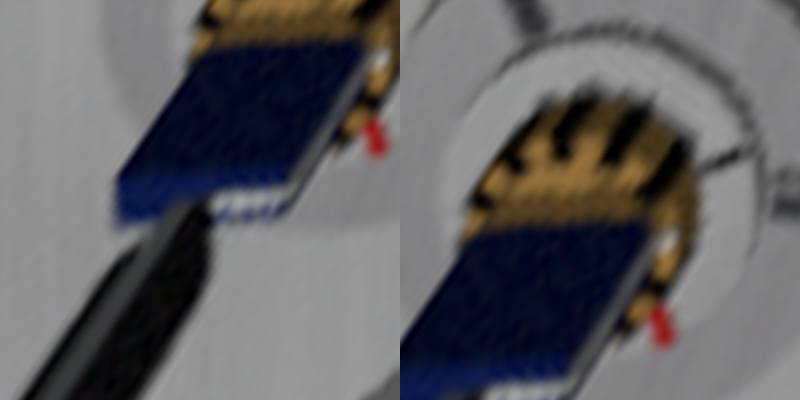

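View pics/rect_side.png

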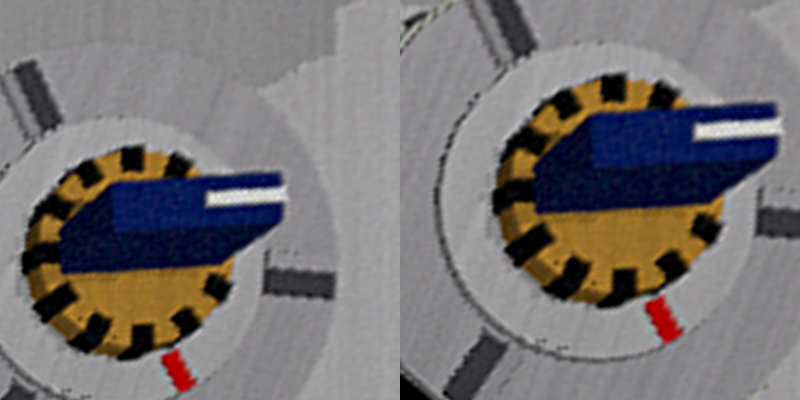

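Measured so far:

| Quantity | Value |
|---|---|
| Knob axis | about (0.4815, −0.1767) |
| White end of the bar | +4° |
| Red mark | −61.3°, 40.8 mm from the axis (expected 41) |
| Black mark | +18°, consistent with the stated 80° |
| lh_knob now | about 0.26 rad |

The knob needs about 65° clockwise. I'll move over it first, then yaw to 92°.

```bash
python3 -m pendant '[[[0,0,0,-0.028,0.0294,0.005,0.085],[0,0,0,-0.028,0.0294,0.005,0.085],[0,0,0,-0.028,0.0294,0.005,0.085],[0,0,0,-0.028,0.0294,0.005,0.085],[0,0,0,-0.028,0.0294,0.005,0.085],[0,0,0,-0.028,0.0294,0.005,0.085],[0,0,-8.4,0,0,0,0.085],[0,0,-8.4,0,0,0,0.085],[0,0,-8.4,0,0,0,0.085],[0,0,-8.4,0,0,0,0.085],[0,0,-8.4,0,0,0,0.085],[0,0,-8.4,0,0,0,0.085],[0,0,-8.4,0,0,0,0.085],[0,0,-8.4,0,0,0,0.085],[0,0,-8.4,0,0,0,0.085],[0,0,-8.4,0,0,0,0.085],[0,0,-8.0,0,0,0,0.085],[0,0,0,0,0,0,0.085],[0,0,0,0,0,0,0.085]]]' 40
cat >> h.py <<'E'
from scipy.spatial.transform import Rotation as Ro
def st():
    s=ctrl.get_state();R=Ro.from_rotvec(s['orientation']).as_matrix()
    print('t',s['time'],'p',np.round(s['ee_pos'],4),'yaw',np.degrees(np.arctan2(R[1,0],R[0,0])).round(2),'z',R[:,2].round(3),'F',np.round(s['wrist_force'],1),'g',round(s['grip_width'],3),'q',np.round(s['qpos'],2))
    return s,R
E
python3 - <<'E'
from h import *
s,R=st()
cal=ctrl.get_calibration("wrist");im=ctrl.read_camera("wrist")[:,:,::-1]
cv2.imwrite("pics/wrist1.png",im)
cv2.imwrite("pics/rect_wrist1.png",np.hstack([rect(im,0,0.1045,cal=cal),rect(im,0,0.06,cal=cal)]))
E
```

```text
time: 2.5
ee_pos: [0.482, -0.1766, 0.274]
orientation: [2.186, 2.256, 0.0]
wrist_force: [-0.8, 0.5, -0.5]
grip_width: 0.996
t 2.5 p [ 0.482  -0.1766  0.274 ] yaw 91.79 z [ 0. -0. -1.] F [-0.8  0.5 -0.5] g 0.996 q [ 0.48  0.29 -0.22  1.95  0.08  0.91  1.81]
```

View pics/wrist1.png

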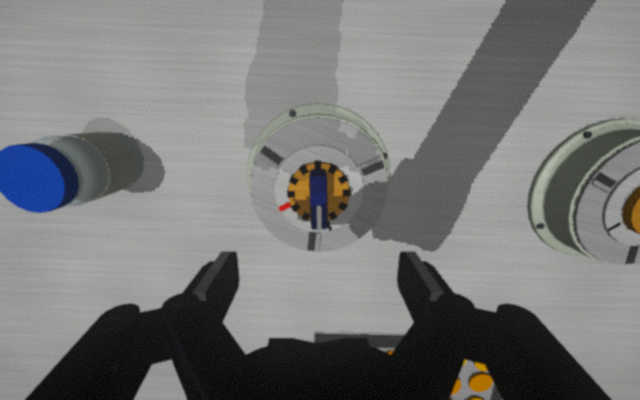

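View pics/rect_wrist1.png

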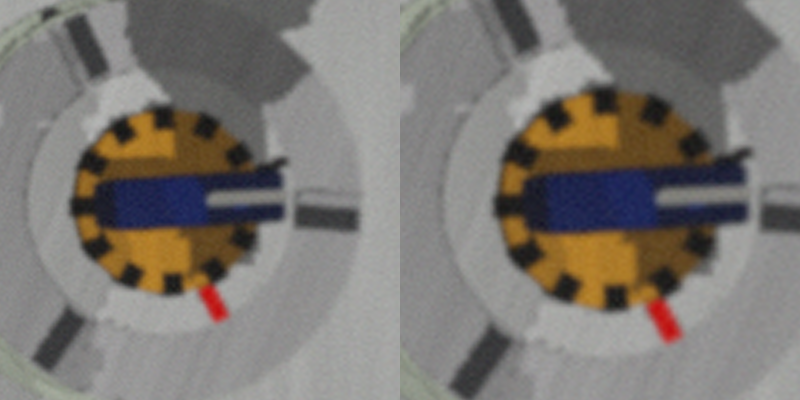

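The wrist view agrees: axis about (0.4815, −0.176), bar at +3.8°, red mark at −61°, and the jaws straddle the bar. I'll descend and grip.

```bash
python3 -m pendant '[[[0,0,0,0,-0.0005,0.0205,0.085],[0,0,0,0,0,0.0205,0.085],[0,0,0,0,0,0.0205,0.085],[0,0,0,0,0,0.0205,0.085],[0,0,0,0,0,0.0205,0.085],[0,0,0,0,0,0.0205,0.085],[0,0,0,0,0,0,0.085],[0,0,0,0,0,0,0.05],[0,0,0,0,0,0,0.02],[0,0,0,0,0,0,0.005],[0,0,0,0,0,0,0.005],[0,0,0,0,0,0,0.005],[0,0,0,0,0,0,0.005],[0,0,0,0,0,0,0.005]]]' 40
python3 - <<'E'
from h import *
s,R=st()
im=ctrl.read_camera("side")[:,:,::-1]; cv2.imwrite("pics/side2.png",cv2.resize(im[200:400,220:540],(800,500)))
E
```

```text
time: 3.95
ee_pos: [0.4818, -0.1762, 0.1517]
orientation: [2.182, 2.26, 0.001]
wrist_force: [-1.2, 2.3, 6.2]
grip_width: 0.182
t 3.95 p [ 0.4818 -0.1762  0.1517] yaw 92.01 z [ 0.001 -0.    -1.   ] F [-1.2  2.3  6.2] g 0.182 q [ 0.44  0.47 -0.19  2.04  0.14  0.65  1.76]
```

View pics/side2.png

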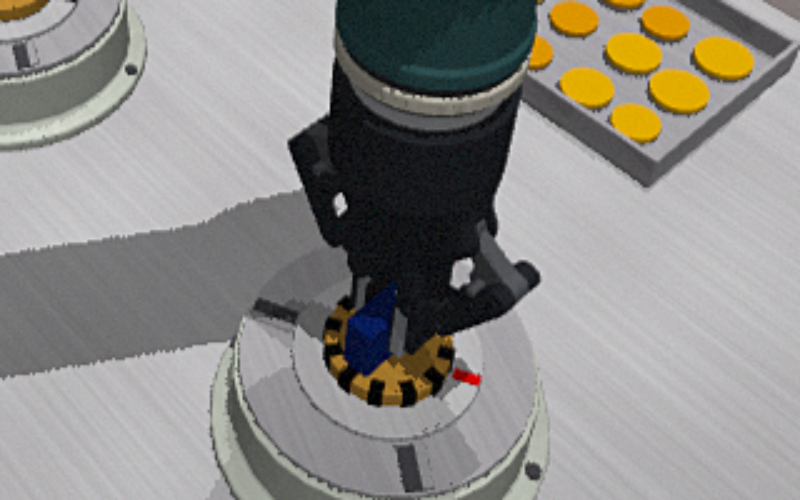

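The bar is held (0.182 × 85 mm ≈ 15.5 mm) with yaw at 92°, so the bar is at about 2°. I'll turn 63.2° clockwise, about +tool z, and rise 2.1 mm.

```bash
python3 -m pendant '[[[0,0,3.95,0,0,-0.00013,0.005],[0,0,3.95,0,0,-0.00013,0.005],[0,0,3.95,0,0,-0.00013,0.005],[0,0,3.95,0,0,-0.00013,0.005],[0,0,3.95,0,0,-0.00013,0.005],[0,0,3.95,0,0,-0.00013,0.005],[0,0,3.95,0,0,-0.00013,0.005],[0,0,3.95,0,0,-0.00013,0.005],[0,0,3.95,0,0,-0.00013,0.005],[0,0,3.95,0,0,-0.00013,0.005],[0,0,3.95,0,0,-0.00013,0.005],[0,0,3.95,0,0,-0.00013,0.005],[0,0,3.95,0,0,-0.00013,0.005],[0,0,3.95,0,0,-0.00013,0.005],[0,0,3.95,0,0,-0.00013,0.005],[0,0,3.95,0,0,-0.00013,0.005],[0,0,0,0,0,0,0.005],[0,0,0,0,0,0,0.005],[0,0,0,0,0,0,0.005]]]'
python3 - <<'E'
from h import *
s,R=st(); print(s['moment'])
im=ctrl.read_camera("side")[:,:,::-1]; cv2.imwrite("pics/side3.png",cv2.resize(im[200:400,220:540],(800,500)))
E
```

```text
time: 5.9
ee_pos: [0.4822, -0.1755, 0.1538]
orientation: [-3.042, -0.781, -0.002]
wrist_force: [-1.0, 3.1, 4.8]
grip_width: 0.18
t 5.9 p [ 0.4822 -0.1755  0.1538] yaw 28.81 z [ 0.001  0.001 -1.   ] F [-1.   3.1  4.8] g 0.18 q [ 0.22  0.46  0.08  2.05 -0.06  0.64  0.84]
[ 0.66730509  0.10073932 -0.12389382]
```

View pics/side3.png

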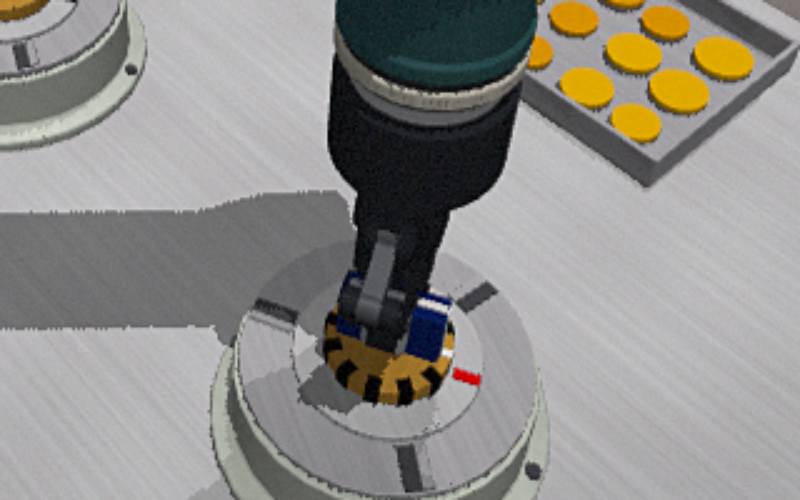

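The bar followed the jaws. I'll open, lift straight up and check.

```bash
python3 -m pendant '[[[0,0,0,0,0,0,0.03],[0,0,0,0,0,0,0.06],[0,0,0,0,0,0,0.085],[0,0,0,0,0,0,0.085],[0,0,0,0,0,0,0.085],[0,0,0,0,0,0,0.085],[0,0,0,0,0,-0.015,0.085],[0,0,0,0,0,-0.03,0.085],[0,0,0,0,0,-0.04,0.085],[0,0,0,0,0,-0.04,0.085],[0,0,0,0,0,-0.02,0.085],[0,0,0,0,0,0,0.085],[0,0,0,0,0,0,0.085]]]'
python3 - <<'E'
from h import *
s,R=st()
cal=ctrl.get_calibration("wrist");im=ctrl.read_camera("wrist")[:,:,::-1].copy()
im2=ctrl.read_camera("side")[:,:,::-1].copy()
cv2.imwrite("pics/side4.png",im2)
cv2.imwrite("pics/rw4.png",np.hstack([rect(im,0,0.107,cal=cal),rect(im,0,0.06,cal=cal)]))
cv2.imwrite("pics/rs4.png",np.hstack([rect(im2,"side",0.107),rect(im2,"side",0.06)]))
for c,i in(("wrist",im),("side",im2)):
    for z,nm in((0.107,"white"),(0.060,"red")):
        o=rect(i,c,z,cal=cal if c=="wrist" else None,c=(0.4815,-0.1763)).astype(int)
        b,g,r=o[...,0],o[...,1],o[...,2]
        if nm=="red": m=(r>130)&(g<70)&(b<70)
        else: m=0
        if nm=="red":
            v,u=np.nonzero(m);a=np.degrees(np.arctan2(200-v.mean(),u.mean()-200));print(c,nm,m.sum(),a,np.hypot(v.mean()-200,u.mean()-200)*.3)
        else:
            m=((b>60)&(b>1.7*r)).astype(np.uint8)
            n,l,stt,_=cv2.connectedComponentsWithStats(m);k=1+stt[1:,4].argmax()
            v,u=np.nonzero(l==k);print(c,'blue',cv2.minAreaRect(np.c_[u,v].astype(np.float32)))
E
```

```text
time: 7.25
ee_pos: [0.4813, -0.1764, 0.2978]
orientation: [3.043, 0.781, 0.0]
wrist_force: [-0.3, -0.4, -0.4]
grip_width: 0.995
t 7.25 p [ 0.4813 -0.1764  0.2978] yaw 28.8 z [ 0. -0. -1.] F [-0.3 -0.4 -0.4] g 0.995 q [ 0.2   0.24  0.1   1.95 -0.03  0.95  0.82]
wrist blue ((206.10009765625, 203.66629028320312), (145.01351928710938, 45.83702850341797), 61.24763488769531)
wrist red 7 -62.6011813677856 46.099825135796564
side blue ((200.6074676513672, 209.11318969726562), (155.9064483642578, 54.46695327758789), 60.524105072021484)
side red 852 -61.583097683643494 40.46955883957848
```

View pics/rw4.png

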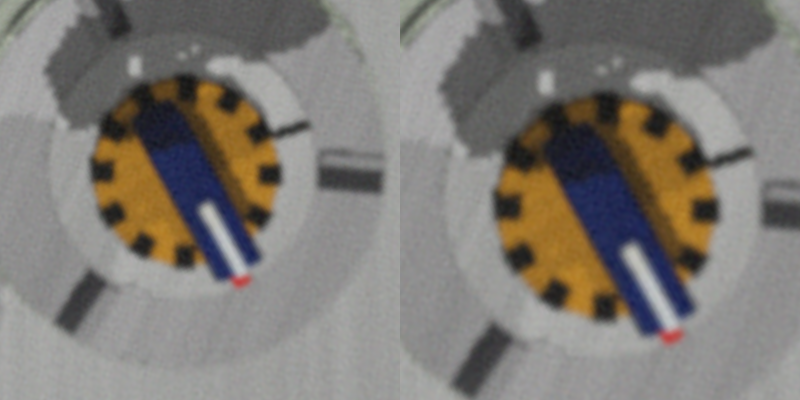

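View pics/rs4.png

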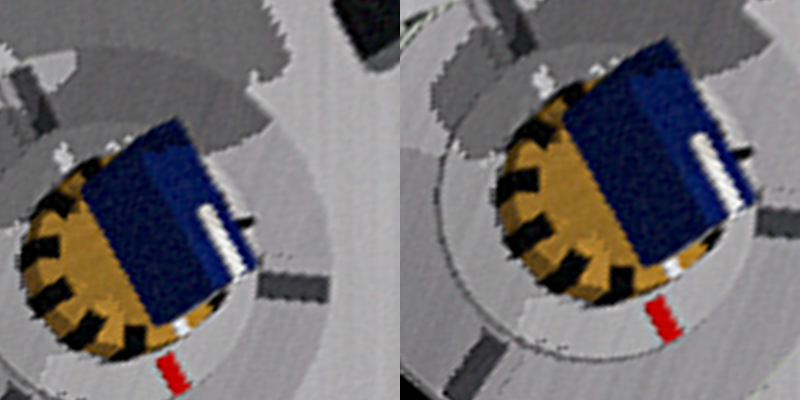

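Both views show the white line pointing at or very near the red mark (wrist line tip at (240,278), red directly beyond). I'll fit the line's angle numerically.

Run:
```python
from h import *
for f in["rw4","rs4"]:
    o=cv2.imread(f"pics/{f}.png")[:,:400].astype(int)
    b,g,r=o[...,0],o[...,1],o[...,2]
    m=(np.minimum(r,g)>110); m[:195]=0; m[281:]=0; m[:,:190]=0; m[:,248:]=0
    n,l,s,_=cv2.connectedComponentsWithStats(m.astype(np.uint8),connectivity=4)
    L=l[230,217] or l[225,214]
    mm=l==L; v,u=np.nonzero(mm);k=(v<265); 
    vx,vy,x0,y0=cv2.fitLine(np.c_[u[k],v[k]].astype(np.float32),cv2.DIST_HUBER,0,.01,.01).ravel()
    print(f,L,mm.sum(),u.min(),u.max(),v.min(),v.max(),'dir',np.degrees(np.arctan2(vy,vx)),'mean',x0,y0,'ang from axis',np.degrees(np.arctan2(y0-201,x0-198.5)))
    o2=cv2.imread(f"pics/{f}.png"); o2[:,:400][mm]=(0,255,0); cv2.imwrite(f"pics/{f}m.png",o2)
```

```text
rw4 1 1226 200 247 203 277 dir 59.498367 mean 220.85521 234.36003 ang from axis 56.173183
rs4 2 1304 199 247 204 280 dir 59.73233 mean 219.1811 235.13396 ang from axis 58.789135
```

View pics/rw4m.png

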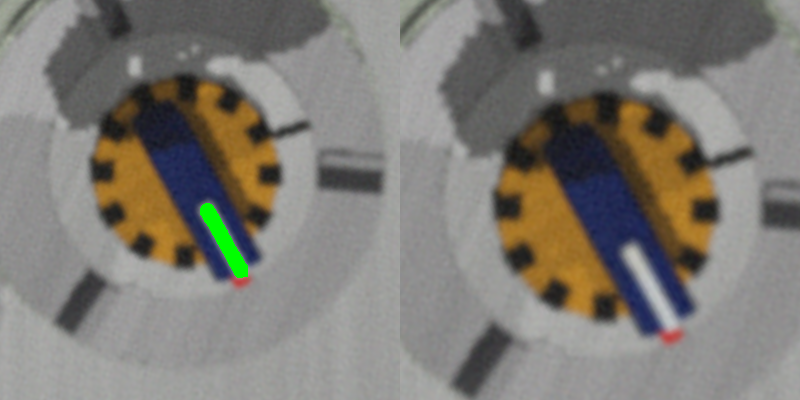

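Run:
```python
from h import *
for f in["rw4","rs4"]:
    o=cv2.imread(f"pics/{f}m.png")[:,:400].astype(int)
    m=(o[...,1]==255)&(o[...,0]==0)&(o[...,2]==0)
    v,u=np.nonzero(m);P=np.c_[u,v].astype(np.float32)
    rs=cv2.minAreaRect(P)
    # central line: midpoint across the line in slices along 61 deg, ends cut
    d=np.array([np.cos(np.radians(61)),np.sin(np.radians(61))]);n=np.array([-d[1],d[0]])
    a=P@d;b=P@n;lo,hi=a.min()+12,a.max()-16
    q=[((b[(a>=s)&(a<s+3)].max()+b[(a>=s)&(a<s+3)].min())/2) for s in np.arange(lo,hi,3)]
    k=np.polyfit(np.arange(lo,hi,3),q,1)[0];print(f,rs,'dir',61+np.degrees(np.arctan(k)))
    # red radial direction, ring plane
o=cv2.imread("pics/rs4.png")[:,400:].astype(int);m=(o[...,2]>130)&(o[...,1]<80)&(o[...,0]<80)
v,u=np.nonzero(m);print(cv2.minAreaRect(np.c_[u,v].astype(np.float32)),np.degrees(np.arctan2(v.mean()-201,u.mean()-198.5)))
st()
```

```text
rw4 ((224.07907104492188, 240.52188110351562), (84.33415222167969, 15.747400283813477), 60.461219787597656) dir 60.75587667490367
rs4 ((223.5494842529297, 243.23233032226562), (86.85273742675781, 18.678756713867188), 62.72323989868164) dir 61.03529361126736
((262.59417724609375, 319.60662841796875), (45.443267822265625, 22.40082359313965), 59.85861587524414) 61.639353728097255
t 7.35 p [ 0.4808 -0.1762  0.2966] yaw 28.8 z [-0.003  0.001 -1.   ] F [-0.5 -0.1 -0.4] g 0.996 q [ 0.2   0.24  0.1   1.95 -0.03  0.95  0.82]
```

The line is at −60.8° and −61.0° in the two views, and the red mark is at about −61.2° to −61.6°. They agree within 1°. The gripper is open and clear, so I'm handing in.

Run:
```python
from workcell import ctrl
print(ctrl.hand_in())
```

```text
the job is handed in; nothing more can be done
None
```

I unscrewed the notched-collar knob about 65° clockwise, so its white line now points at the red release mark. I then opened the gripper, lifted it well clear and handed the job in at about 7.4 s. I never moved towards the smooth-collar knob.

- **Final angle:** After letting go, the white line measured −60.8° in the wrist camera and −61.0° in the side camera. The red mark measured about −61.2° to −61.6°, so they agree within about 1°, roughly 1.4 rad on the knob.
- **Forces:** The wrist readings I took stayed below about 7 N, and near zero after release.
- **Checks that disagreed:** A first rough fit of the line gave about 59.5°, because I had cut its end off at a slant; the refit replaced it. In the last wrist picture the bar hid most of the red mark, so the mark's angle comes from the side view and from the pictures taken before the turn.
- **Not checked:** I did not re-measure the smooth-collar knob after the turn.

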